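# Hold a comparison tube slanted over the light panel

## Task

Draw the empty clear glass tube with the blue stopper up out of the acrylic rack, carry it over the white light panel and lean it over to about 45 degrees, stopper end higher, so that its glass can be inspected for scratches. Finish while still holding it there, steady, the whole length of the tube above the panel and its lower end roughly 5 to 15 cm clear of the panel's surface. The two filled tubes must stay standing in the rack and everything else must stay where it is.

Things in the scene. Friction and masses are not known exactly. Their poses are not given: they have to be found in the camera images.
- empty_tube: empty clear glass tube (looks faintly blue) with a blue stopper fixed in its top: a rigid cylinder 24 mm in diameter, 170 mm long in all (stopper: the top 26 mm, same diameter), about 60 g. Origin: centre of its flat foot; z runs up to the stopper. It starts upright in a rack hole, foot on the rack's floor, top 175 mm above the bench, with about 3 mm of play; it lifts straight out.
- tube_foot (a point): centre of the empty tube's foot
- tube_top (a point): centre of the top of the empty tube's blue stopper
- rack: clear acrylic tube rack, fixed, 72 (x) by 310 (y) mm, 128 mm high. Origin: centre of its underside; y runs along its six 30 mm holes at y = -125, -75, -25, 25, 75, 125 mm. Floor 5 mm thick; middle plate at 52 to 57 mm; top plate at 118 to 123 mm; end plates up to 128 mm. The three tubes stand in the holes at y = -75, 25 and 125 mm, in any order.
- light_panel: flat light panel, fixed, a white window in a dark steel frame, 200 (x) by 150 (y) mm, its surface 15.5 mm above the bench. Origin: centre of its underside; x runs along its long side.
- amber_tube: open glass sample tube half filled amber-yellow, 24 mm in diameter, 150 mm long, standing in the rack; origin at the centre of its foot; leave it standing
- green_tube: open glass sample tube half filled pale green-yellow, 24 mm in diameter, 150 mm long, standing in the rack; origin at the centre of its foot; leave it standing
- wash_bottle: white wash bottle with red cap and bent spout, 69x120x206 mm, bystander at the right; origin centre of underside
- cylinder: clear measuring cylinder with blue foot, 70 mm wide at the foot, 235 mm high, bystander at the right; origin centre of underside
- bulb: red rubber pipette bulb, 54x88x56 mm, bystander at the far left; origin centre of underside
- timer: white lab timer lying flat, 62x66x19 mm, bystander at the near left; origin centre of underside
- amber_bottle: small brown bottle, 34 mm in diameter, 59 mm high, bystander at the right; origin centre of underside

How it is judged:
By the outcome, as a careful person would: the job done as asked, in the order asked, and still so for the second after the job is handed in, while the arm keeps its last pose, push and grip.
It also fails if it takes over 32 s, if anything falls off the work surface, if the arm or the gripper's body presses on something with over 40 N, if the wrist force passes 120 N, or if a joint passes its speed limit or range.

## Robot

A 6-joint arm with a two-finger parallel gripper is mounted at the origin on a cart in front of the work surface, level with it; the furniture and walls round the work are solid. World frame = base frame: x ahead of the robot, y to its left, z up, the work surface at z = 0. Lengths are in mm, angles in rad, forces in N, time in s.
With the tool pointing down it reaches from about 300 to 850 mm from the base axis. Payload 5.4 kg.
Tool frame: the origin (TCP) lies at the very end of the fingers, on their centre line; the grasp point (between the pads) lies 19 mm behind it; z points along the fingers, y is the line along which they close (so a half turn about z gives the same grasp; the last joint's range is limited). The gripper opens to 85 mm and grips with 20 to 120 N. Pads are 22 mm wide; open, the fingers measure 114 mm over their backs; the gripper's body (76 mm by 85 mm) begins 54 mm behind the grasp point. The pads swing forward as they close: fully open they stand 13 mm farther back than shut.
Start: joints at [1.038, 0.158, 1.597, -0, 1.386, -0.21], TCP at [182.413, 545.281, 206.599] pointing down, gripper open.
Joint ranges: [-2.91, 2.91], [-0.94, 2.29], [0.18, 2.7], [-1.29, 4.43], [0.17, 2.64], [-3, 3]. Speed limits (rad/s): [2.57, 2.57, 3.14, 3.14, 3.14, 3.14].

## Interface

Orientations are given as a rotation vector (axis times angle).
In Python, from cell import readout, optics, finish_job gives the robot as it stands.
- The arm moves only by the shell command python3 -m handwheel 'ROWS'. ROWS is a JSON object of lists of equal length, an entry for each row: "rotation": the turn, a rotation vector about the world's x, y, z in rad, a list of three; "xyz": the shift along the world's x, y, z in mm, a list of three; "fingers": the finger opening in mm, from 0 to 85.4. A call has exactly 8 rows; each row is the pose to reach, as a shift and turn from the pose commanded when the call began; what a row does not reach only later rows make up. A row lasts 1/12 s, in which the tool goes at most 41.7 mm and 7.16 degrees, less where a joint would pass 70% of its speed; a pose out of reach is approached as far as the arm can. A call with a gripper value outside its range is refused whole. The fingers move at their own pace and stop on an object; the grip force is fixed at half the most. Time passes only in rows, so rows that repeat a pose let the fingers close, or fill a call up. It gives the time, the measured TCP pose, the force, the opening and the grip force at its end, in the units of the state.
- readout.sense(): the state, without advancing time (a new reading comes with each control period).
- optics.capture(name): name is "scene" or "top" or "wrist"; returns the picture (420x560x3 uint8, red, green, blue); there is no depth.
- optics.camera_model(name): a dict with "fx", "fy", "cx", "cy" (pixels), "R" (3x3) and "t" (3): a world point X has camera coordinates R X + t. Camera axes: x right, y down, z forward; pixel columns grow to the right and rows downward; lengths in mm; the calibration is good to about 2 mm. A picture is of the moment at which its call begins: read the wrist's pose just before it. camera_model takes no time and is no camera call; for the wrist camera it gives the pose at the moment of the call.
- finish_job(): hands the job in; it is judged then, once.
The state is a dict: "clock": time; "qpos": joint angles; "joint_vel": joint speeds; "joint_efforts": joint torques, N m; "eef_pos": TCP position; "tcp_rot": TCP orientation; "force": force on the tool from outside, world axes, zero at the start; "wrist_torque": the same for the moment, N m; "finger_gap": finger opening in mm; "finger_force": force on a finger pad.
Only numpy, scipy, OpenCV 4.12 (cv2) and the standard library are available. Lean on these libraries where they do the work, as an engineer would, in place of code of your own. Each camera call takes 0.05 s, during which the arm holds its last target. There are 200 camera calls.

## Working session

There is one attempt and no reset: what is moved stays moved. The work goes in short steps, Python scripts to look and compute and a shell command to move; the robot and the scene stay as the last step left them, time stands still between calls to the robot, and variables do not carry over. Pictures are saved under pics/ and viewed, at most 10 in all, crops included, and the job is handed in when it is done.

```bash
mkdir -p pics; python3 - <<'E'
from cell import readout, optics
import cv2,numpy as np
for n in ("scene","top"):
    cv2.imwrite(f"pics/{n}0.png",optics.capture(n)[:,:,::-1])
    m=optics.camera_model(n);print(n,m)
s=readout.sense();print(s)
E
```

```text
scene {'fx': 407.30439180966255, 'fy': 407.30439180966255, 'cx': 283.42036819124047, 'cy': 213.17720888225293, 'R': array([[ 0.55331695, -0.83261512, -0.02433959],
       [-0.41758687, -0.2519886 , -0.87299654],
       [ 0.72073682,  0.49320767, -0.4871187 ]]), 't': array([-319.03569442,  344.86211499, 1070.87060474])}
top {'fx': 462.82494977374176, 'fy': 462.82494977374176, 'cx': 283.4621845718844, 'cy': 208.86927783760632, 'R': array([[ 0.00642276, -0.99995535, -0.0069317 ],
       [-0.98721869, -0.00523679, -0.15928541],
       [ 0.159242  ,  0.00786616, -0.98720824]]), 't': array([ -47.61954416,  512.09080344, 1487.32808897])}
{'clock': 0.1, 'qpos': array([ 1.03791904e+00,  1.58985628e-01,  1.59811937e+00,  1.76232221e-06,
        1.38618752e+00, -2.10105485e-01]), 'joint_vel': array([-0.00040839, -0.00051876, -0.00279806, -0.00059184,  0.00152475,
        0.00110211]), 'joint_efforts': array([-3.92762804e-04, -3.96993470e+01, -3.32336640e+01, -2.75278562e-04,
        4.26613857e-03, -5.06141851e-05]), 'eef_pos': array([182.10778881, 544.78623987, 205.709069  ]), 'tcp_rot': array([-5.04711684e-01, -3.10015765e+00,  2.48652708e-03]), 'force': array([0.27952257, 0.15950089, 0.53508172]), 'wrist_torque': array([ 0.01143797, -0.0148767 , -0.00274913]), 'finger_force': 0.0, 'finger_gap': 85.49236521311364}
```

View pics/scene0.png

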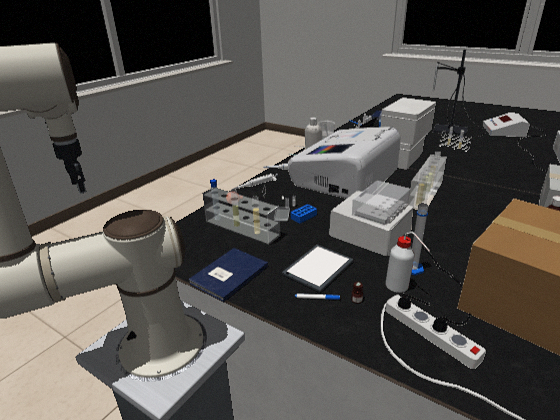

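View pics/top0.png

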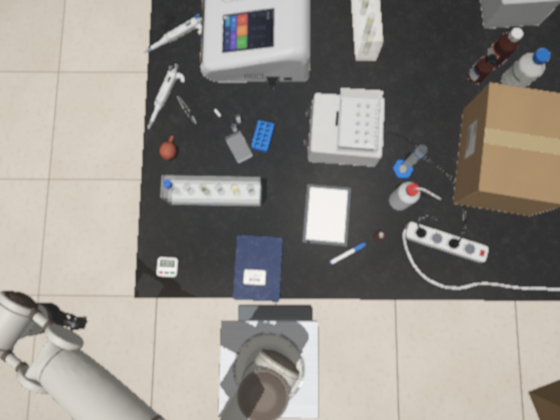

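The scene view shows the blue stopper at about (213,184), and the top view shows it at about (168,184), in the leftmost used hole. The rack spans (160–262, 176–206) and the panel (304–350, 185–245) in the top view. Next I'll refine these numerically.

```bash
cat > h.py <<'E'
import numpy as np,cv2
from cell import readout,optics
def ray(m,u,v,z):
    R=np.array(m["R"]);t=np.array(m["t"]);c=-R.T@t
    d=R.T@np.array([(u-m["cx"])/m["fx"],(v-m["cy"])/m["fy"],1]);return c+d*(z-c[2])/d[2]
def proj(m,X):
    p=m["R"]@np.array(X)+m["t"];return m["fx"]*p[0]/p[2]+m["cx"],m["fy"]*p[1]/p[2]+m["cy"]
def blue(img,box):
    x0,y0,x1,y1=box;h=cv2.cvtColor(img[y0:y1,x0:x1],cv2.COLOR_RGB2HSV)
    k=(h[...,0]>100)&(h[...,0]<125)&(h[...,1]>150)&(h[...,2]>70);v,u=np.nonzero(k)
    return u+x0,v+y0
E
python3 - <<'E'
from h import *
t=cv2.imread("pics/top0.png")[:,:,::-1];s=cv2.imread("pics/scene0.png")[:,:,::-1]
mt,ms=optics.camera_model("top"),optics.camera_model("scene")
u,v=blue(t,(150,165,190,205));print("top",u.min(),u.max(),v.min(),v.max(),u.mean(),v.mean(),len(u),ray(mt,u.mean(),v.mean(),168))
u,v=blue(s,(200,170,225,200));print("scene",u.min(),u.max(),v.min(),v.max(),u.mean(),v.mean(),len(u),ray(ms,u.mean(),v.mean(),163))
g=cv2.cvtColor(t,cv2.COLOR_RGB2GRAY)
w=np.zeros_like(g);w[180:250,298:356]=(g[180:250,298:356]>170)
c=max(cv2.findContours(w,0,2)[0],key=cv2.contourArea);r=cv2.minAreaRect(c);print(r)
for p in [r[0],*cv2.boxPoints(r)]:print(ray(mt,*p,15.5).round(0))
for p in [(160,177),(261,177),(261,205),(160,205)]:print(ray(mt,*p,128).round(0))
A=cv2.resize(t[165:255,150:360],None,fx=3.8,fy=3.8,interpolation=2)
B=cv2.resize(s[170:250,190:300],(798,580),interpolation=2)
cv2.imwrite("pics/a.png",A[:,:,::-1]);cv2.imwrite("pics/b.png",B[:,:,::-1])
E
```

```text
top 164 170 181 186 167.20689655172413 183.55172413793105 29 [568.34273193 310.1632739  168.        ]
scene 210 215 179 186 212.53333333333333 182.2 30 [575.88493903 321.96452134 163.        ]
((326.55517578125, 214.3379669189453), (39.36355972290039, 53.56433868408203), 4.763641834259033)
[ 499. -189.   16.]
[ 414. -116.   16.]
[ 595. -131.   16.]
[ 585. -263.   16.]
[ 404. -246.   16.]
[598. 345. 128.]
[600.  26. 128.]
[510.  25. 128.]
[508. 340. 128.]
```

View pics/a.png

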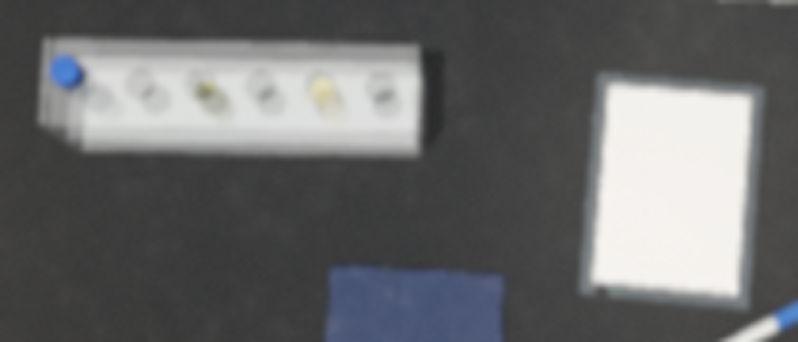

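View pics/b.png

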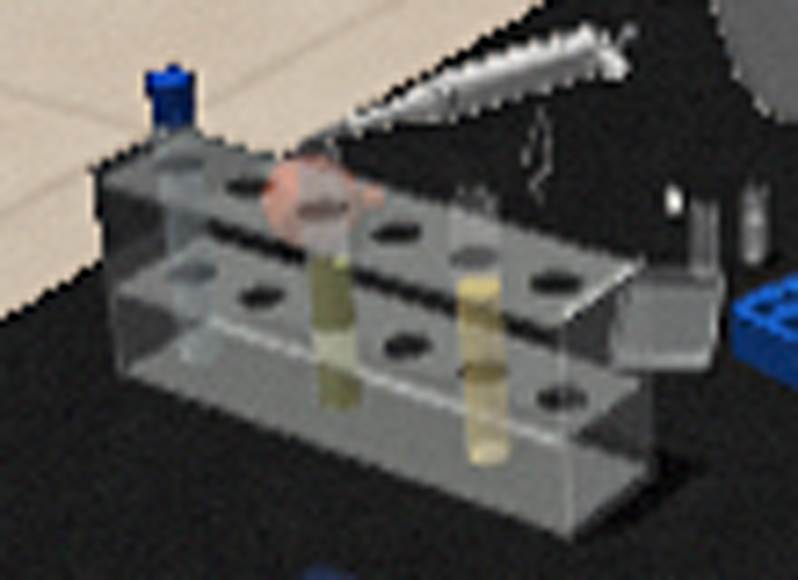

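The crop confirms that the empty tube stands in the leftmost used hole. The green and amber tubes are 100 and 200 mm further right. The rack is nearly square to the world axes, and the panel is yawed about -5°. I'm moving above the tube now.

```bash
python3 -m handwheel '{"xyz":[[30,-18,15],[70,-41,30],[110,-65,45],[150,-88,45],[190,-112,45],[230,-136,45],[270,-159,45],[300,-177,45]],"rotation":[[0,0,0.05],[0,0,0.1],[0,0,0.15],[0,0,0.2],[0,0,0.25],[0,0,0.3],[0,0,0.323],[0,0,0.323]],"fingers":[85,85,85,85,85,85,85,85]}'
python3 -m handwheel '{"xyz":[[30,-18,0],[50,-30,0],[70,-42,0],[80,-48,0],[88,-52,0],[88,-52,0],[88,-52,0],[88,-52,0]],"rotation":[[0,0,0],[0,0,0],[0,0,0],[0,0,0],[0,0,0],[0,0,0],[0,0,0],[0,0,0]],"fingers":[85,85,85,85,85,85,85,85]}'
python3 - <<'E'
from h import *
m=optics.camera_model("wrist");i=optics.capture("wrist");cv2.imwrite("pics/w1.png",i[:,:,::-1]);s=readout.sense()
print(s["eef_pos"],s["tcp_rot"],s["qpos"],m)
u,v=blue(i,(0,0,560,420));print(u.min(),u.max(),v.min(),v.max(),np.median(u),np.median(v),len(u));print(ray(m,np.median(u),np.median(v),170))
E
```

```text
clock: 0.77
eef_pos: [461.5, 380.0, 251.2]
tcp_rot: [0.002, -3.141, 0.0]
force: [-0.5, 1.5, -0.3]
finger_gap: 85.4
finger_force: 0.0
clock: 1.43
eef_pos: [547.1, 330.4, 251.6]
tcp_rot: [0.002, -3.141, -0.0]
force: [0.7, -0.9, -1.0]
finger_gap: 84.7
finger_force: 0.0
[547.12357902 330.44460453 251.68808588] [ 2.82954329e-03 -3.14130963e+00 -3.56584804e-04] [ 3.54462967e-01  2.98780343e-01  1.34383107e+00  3.11331637e-04
  1.49916694e+00 -1.21815718e+00] {'fx': 355.0115875130559, 'fy': 355.0115875130559, 'cx': 285.40205676846415, 'cy': 210.9462422693664, 'R': array([[-9.18005903e-04,  9.99999339e-01,  6.91593563e-04],
       [ 9.54840480e-01,  6.71064627e-04,  2.97118169e-01],
       [ 2.97117509e-01,  9.33117763e-04, -9.54840466e-01]]), 't': array([-329.38712852, -575.8563538 ,  259.95029327])}
32 276 215 352 70.0 313.0 3614
[636.44975788 155.79462712 170.        ]
```

View pics/w1.png

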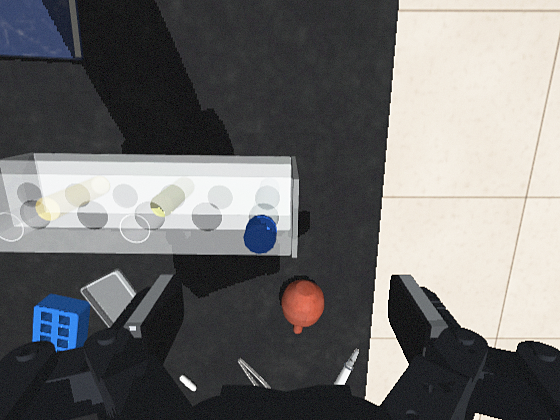

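The wrist view shows the stopper at about (260,235), bounded by columns 244–276 and rows 215–253, with the fingers well clear of it. I'll fit the top disc.

```bash
python3 - <<'E'
from h import *
m=optics.camera_model("wrist");i=cv2.imread("pics/w1.png")[:,:,::-1]
u,v=blue(i,(235,205,290,262))
k=(i[205:262,235:290].astype(int));b=(k[...,2]>k[...,0]+40)
vv,uu=np.nonzero(b);print(u.min(),u.max(),v.min(),v.max(),uu.min()+235,uu.max()+235,vv.min()+205,vv.max()+205)
U=uu.mean()+235;V=vv.mean()+205;print(U,V)
from scipy.optimize import minimize
def render(xy):
    P=[proj(m,[xy[0]+12*np.cos(a),xy[1]+12*np.sin(a),z]) for z in (149,175) for a in np.linspace(0,6.28,40)]
    h=cv2.convexHull(np.float32(P)*16).astype(int);im=np.zeros((420,560),np.uint8);cv2.fillPoly(im,[h],1,shift=4);return im[205:262,235:290]>0
best=max(((render((x,y))&b).sum()/(render((x,y))|b).sum(),x,y) for x in np.arange(555,585,1) for y in np.arange(300,330,1));print(best)
E
```

```text
244 276 215 252 244 276 215 253
260.0777559055118 233.93110236220474
(np.float64(0.8888888888888888), np.int64(570), np.int64(310))
```

```bash
python3 -m handwheel '{"xyz":[[12,-10,0],[23,-20,0],[23,-20,-20],[23,-20,-40],[23,-20,-40],[23,-20,-40],[23,-20,-40],[23,-20,-40]],"rotation":[[0,0,0],[0,0,0],[0,0,0],[0,0,0],[0,0,0],[0,0,0],[0,0,0],[0,0,0]],"fingers":[85,85,85,85,85,85,85,85]}'
python3 - <<'E'
from h import *
m=optics.camera_model("wrist");i=optics.capture("wrist");cv2.imwrite("pics/w2.png",i[:,:,::-1]);s=readout.sense()
print(s["eef_pos"],[proj(m,[570,310,z]) for z in (175,149)])
k=i.astype(int);b=((k[...,2]>k[...,0]+40)).astype(np.uint8)
n,l,st,c=cv2.connectedComponentsWithStats(b)
print([(x,y) for x,y in zip(st.tolist(),c.tolist()) if x[4]>200])
E
```

```text
clock: 2.15
eef_pos: [572.2, 309.6, 213.5]
tcp_rot: [-0.0, 3.139, 0.001]
force: [1.1, 0.6, 0.7]
finger_gap: 85.0
finger_force: 0.0
[572.12394178 309.64150583 213.39730437] [(np.float64(287.1606996904779), np.float64(223.72699097191418)), (np.float64(286.93478766001306), np.float64(211.03864109928065))]
[([0, 0, 560, 420, 229784], [283.46612906033494, 208.74856386867668]), ([0, 0, 51, 22, 914], [22.824945295404813, 10.205689277899344]), ([269, 196, 38, 47, 1426], [287.54908835904627, 219.04347826086956]), ([23, 291, 65, 62, 3076], [55.75812743823147, 320.42782834850453])]
```

View pics/w2.png

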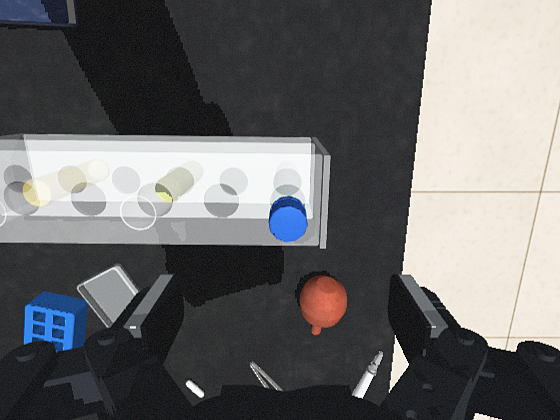

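The stopper is at (287.5,220), midway between the fingers and matching the estimate of (570,310). I'm descending and closing.

```bash
python3 -m handwheel '{"xyz":[[-1,0.5,-18],[-1.5,0.5,-38],[-1.5,0.5,-56],[-1.5,0.5,-68],[-1.5,0.5,-74],[-1.5,0.5,-74],[-1.5,0.5,-74],[-1.5,0.5,-74]],"rotation":[[0,0,0],[0,0,0],[0,0,0],[0,0,0],[0,0,0],[0,0,0],[0,0,0],[0,0,0]],"fingers":[85,85,85,85,85,85,85,60]}'
python3 -m handwheel '{"xyz":[[0,0,0],[0,0,0],[0,0,0],[0,0,0],[0,0,0],[0,0,0],[0,0,0],[0,0,0]],"rotation":[[0,0,0],[0,0,0],[0,0,0],[0,0,0],[0,0,0],[0,0,0],[0,0,0],[0,0,0]],"fingers":[40,30,15,15,15,15,15,15]}'
```

```text
clock: 2.87
eef_pos: [570.7, 310.3, 139.3]
tcp_rot: [-0.0, 3.139, 0.001]
force: [-0.4, 1.0, 0.4]
finger_gap: 75.1
finger_force: 0.0
clock: 3.53
eef_pos: [570.1, 310.1, 138.2]
tcp_rot: [-0.0, 3.14, 0.001]
force: [-0.4, -0.6, 3.6]
finger_gap: 20.9
finger_force: 58.9
```

```bash
python3 -m handwheel '{"xyz":[[0,0,6],[0,0,16],[0,0,30],[0,0,46],[0,0,62],[0,0,76],[0,0,86],[0,0,90]],"rotation":[[0,0,0],[0,0,0],[0,0,0],[0,0,0],[0,0,0],[0,0,0],[0,0,0],[0,0,0]],"fingers":[15,15,15,15,15,15,15,15]}'
python3 -m handwheel '{"xyz":[[0,0,10],[0,0,24],[0,0,40],[0,0,56],[0,0,72],[0,0,84],[0,0,94],[0,0,100]],"rotation":[[0,0,0],[0,0,0],[0,0,0],[0,0,0],[0,0,0],[0,0,0],[0,0,0],[0,0,0]],"fingers":[15,15,15,15,15,15,15,15]}'
python3 - <<'E'
from h import *
m=optics.camera_model("scene");i=optics.capture("scene");s=readout.sense();print(s["eef_pos"],s["qpos"])
t=s["eef_pos"];print([proj(m,t+[0,0,d]) for d in (36,-134)])
c=i[100:250,170:310];cv2.imwrite("pics/s3.png",cv2.resize(c,None,fx=4,fy=4)[:,:,::-1])
E
```

```text
clock: 4.2
eef_pos: [570.7, 310.3, 230.7]
tcp_rot: [-0.0, 3.138, 0.002]
force: [-1.0, -0.3, -0.3]
finger_gap: 21.4
finger_force: 58.7
clock: 4.87
eef_pos: [569.8, 310.0, 328.8]
tcp_rot: [-0.0, 3.141, 0.0]
force: [0.4, 0.4, -0.5]
finger_gap: 21.2
finger_force: 58.8
[570.14586596 310.10072475 329.6274084 ] [ 3.12353579e-01  3.05039653e-01  1.18595663e+00 -2.88401087e-05
  1.64830682e+00 -1.25861073e+00]
[(np.float64(207.73897354806726), np.float64(131.9317903489662)), (np.float64(212.90479638858193), np.float64(175.5681064615993))]
```

View pics/s3.png

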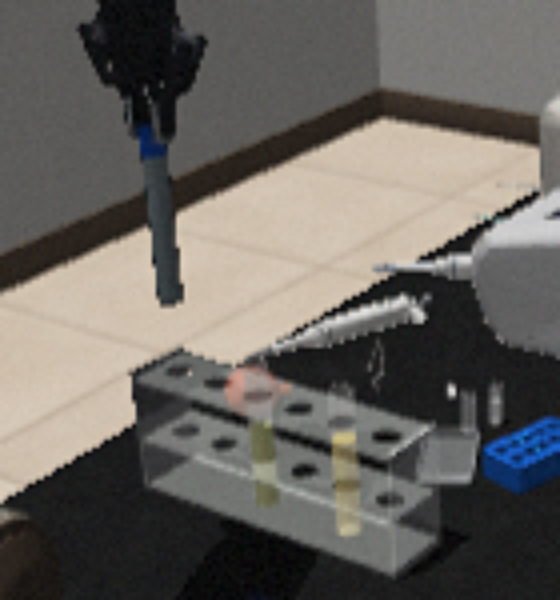

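The tube is held straight, with its foot at full-image (212,175) as predicted, and the other two tubes still standing. I'm carrying it towards the panel.

```bash
python3 -m handwheel '{"xyz":[[-2,-10,0],[-7,-35,0],[-13,-65,0],[-19,-95,0],[-25,-125,0],[-31,-155,0],[-37,-185,0],[-43,-215,0]],"rotation":[[0,0,0],[0,0,0],[0,0,0],[0,0,0],[0,0,0],[0,0,0],[0,0,0],[0,0,0]],"fingers":[15,15,15,15,15,15,15,15]}'
python3 -m handwheel '{"xyz":[[-8,-30,0],[-16,-60,0],[-24,-90,0],[-32,-120,0],[-40,-150,0],[-48,-180,0],[-55,-210,0],[-60,-230,0]],"rotation":[[0,0,0],[0,0,0],[0,0,0],[0,0,0],[0,0,0],[0,0,0],[0,0,0],[0,0,0]],"fingers":[15,15,15,15,15,15,15,15]}'
```

```text
clock: 5.58
eef_pos: [525.2, 93.1, 326.1]
tcp_rot: [0.0, -3.139, 0.0]
force: [0.1, -0.1, 0.5]
finger_gap: 20.9
finger_force: 58.8
clock: 6.25
eef_pos: [464.8, -137.5, 326.2]
tcp_rot: [-0.003, -3.139, -0.0]
force: [1.2, 0.2, 0.1]
finger_gap: 21.1
finger_force: 58.8
```

```bash
python3 -m handwheel '{"xyz":[[0,-10,0],[0,-25,0],[0,-38,0],[0,-47,-4],[0,-51,-10],[0,-51,-18],[0,-51,-26],[0,-51,-34]],"rotation":[[0,-0.02,0],[0,-0.07,0],[0,-0.13,0],[0,-0.2,0],[0,-0.27,0],[0,-0.34,0],[0,-0.41,0],[0,-0.47,0]],"fingers":[15,15,15,15,15,15,15,15]}'
python3 -m handwheel '{"xyz":[[0,0,-10],[0,0,-24],[0,0,-38],[0,0,-52],[0,0,-64],[0,0,-74],[0,0,-80],[0,0,-82]],"rotation":[[0,-0.06,0],[0,-0.12,0],[0,-0.18,0],[0,-0.23,0],[0,-0.27,0],[0,-0.3,0],[0,-0.315,0],[0,-0.315,0]],"fingers":[15,15,15,15,15,15,15,15]}'
python3 - <<'E'
from h import *
from scipy.spatial.transform import Rotation as Ro
S=optics.capture("scene");T=optics.capture("top");s=readout.sense();z=Ro.from_rotvec(s["tcp_rot"]).as_matrix()[:,2]
p=s["eef_pos"];f=p+134*z;t=p-36*z;print(p,z,f,t,s["qpos"],s["joint_vel"].round(3))
ms,mt=optics.camera_model("scene"),optics.camera_model("top")
print([np.round(proj(m,q)) for m in(ms,mt) for q in(f,t)])
A=cv2.resize(S[160:300,240:380],(560,560));B=cv2.resize(T[140:270,275:375],(230,300))
o=np.zeros((560,800,3),np.uint8);o[:,:560]=A;o[:300,570:]=B;cv2.imwrite("pics/f.png",o[:,:,::-1])
E
```

```text
clock: 6.92
eef_pos: [465.5, -186.0, 291.6]
tcp_rot: [0.001, 2.67, 0.0]
force: [-0.1, 1.0, 0.4]
finger_gap: 21.3
finger_force: 58.9
clock: 7.58
eef_pos: [464.9, -184.9, 207.7]
tcp_rot: [0.003, 2.36, 0.004]
force: [-1.3, 1.5, -0.3]
finger_gap: 21.0
finger_force: 58.9
[ 465.95183599 -185.7031935   210.16909444] [ 7.05557397e-01  5.42284481e-04 -7.08652570e-01] [ 560.4965272  -185.63052738  115.20965002] [ 440.5517697  -185.72271574  235.68058698] [-1.08722007 -0.60529852  2.4188492   0.79817981  1.06064755 -2.96714091] [ 0.011 -0.004 -0.043  0.003  0.004  0.008]
[array([327., 231.]), array([309., 214.]), array([328., 190.]), array([332., 223.])]
```

View pics/f.png

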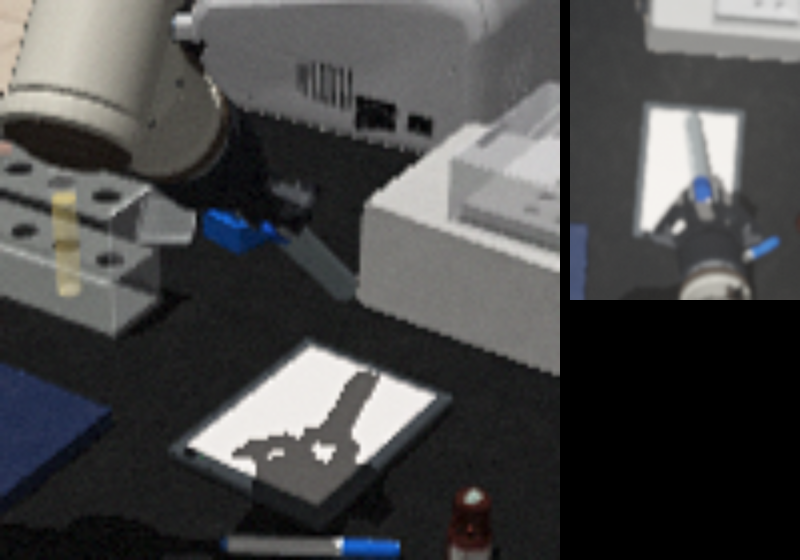

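The tube is leaning 45° over the window. Its foot is at scene (327,232) and top (329,189), as predicted, about 9–10 cm above the panel. I'll settle and check that everything else is undisturbed, then hand in.

```bash
python3 -m handwheel '{"xyz":[[0,0,0],[0,0,0],[0,0,0],[0,0,0],[0,0,0],[0,0,0],[0,0,0],[0,0,0]],"rotation":[[0,0,0],[0,0,0],[0,0,0],[0,0,0],[0,0,0],[0,0,0],[0,0,0],[0,0,0]],"fingers":[15,15,15,15,15,15,15,15]}'
python3 - <<'E'
from h import *
T=optics.capture("top");S=optics.capture("scene");s=readout.sense();print(s["qpos"],s["finger_force"],abs(s["joint_vel"]).max())
a=cv2.absdiff(T,cv2.cvtColor(cv2.imread("pics/top0.png"),4))
n,l,st,c=cv2.connectedComponentsWithStats((a.max(2)>60).astype(np.uint8));print([x for x in st.tolist()[1:] if x[4]>12])
o=np.hstack([T[140:290,140:440],]);cv2.imwrite("pics/g.png",cv2.resize(o,(800,400))[:,:,::-1])
E
```

```text
clock: 8.35
eef_pos: [466.7, -186.1, 211.6]
tcp_rot: [-0.0, 2.357, -0.0]
force: [0.2, 0.3, 0.5]
finger_gap: 21.0
finger_force: 58.9
[-1.08648929 -0.60517958  2.41677648  0.79919697  1.06063174 -2.96759052] 58.856400847435 0.00206521197921031
[[164, 181, 8, 7, 42], [312, 189, 35, 56, 861], [335, 249, 19, 10, 83], [323, 259, 27, 14, 189], [242, 268, 25, 19, 407], [321, 272, 39, 27, 344], [201, 281, 43, 18, 445], [0, 291, 87, 86, 2253], [309, 293, 14, 6, 59], [153, 298, 70, 120, 1550], [301, 298, 8, 7, 34], [244, 300, 6, 4, 17], [219, 305, 87, 115, 3673], [239, 306, 4, 12, 31], [324, 318, 8, 11, 47], [83, 321, 72, 74, 1647], [222, 321, 10, 6, 39], [246, 320, 12, 6, 45], [307, 328, 10, 19, 75], [55, 349, 13, 6, 31], [69, 348, 52, 39, 752], [297, 355, 11, 20, 119], [272, 365, 21, 19, 154], [26, 378, 15, 8, 40], [249, 385, 14, 23, 189], [118, 387, 10, 7, 47], [285, 394, 13, 26, 162], [136, 399, 29, 21, 278]]
```

View pics/g.png

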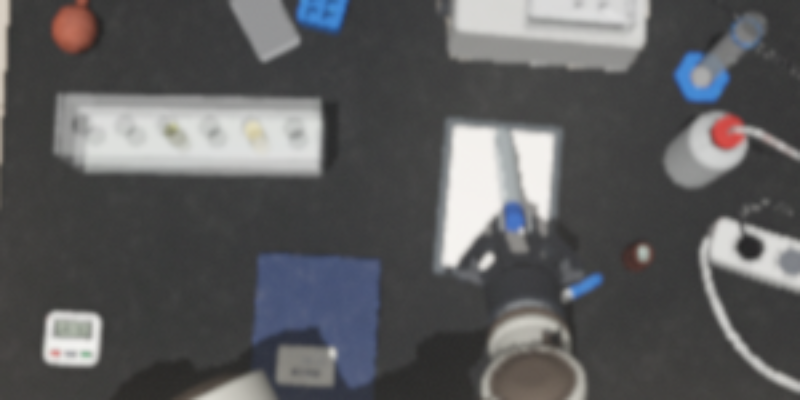

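The tube is steady over the panel, both filled tubes are still standing, and nothing else has moved.

```bash
python3 -c "from cell import finish_job; print(finish_job())"
```

```text
the job is handed in; nothing more can be done
None
```

The empty tube is held steady at about 45° over the light panel, stopper end up, with its foot about 9–10 cm above the surface; the filled tubes still stand in the rack, nothing else has moved, and the job was handed in at about 8.5 s.

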